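# Load the check weight and seat the balance's sliding top door

### The arm

A 7-joint arm with a two-finger parallel gripper is mounted at the origin on the work surface. World frame = base frame: x ahead of the robot, y to its left, z up, the work surface at z = 0. Lengths are in m, angles in rad, forces in N, time in s.
With the tool pointing down it reaches from about 0.425 to 0.925 m from the base axis. Payload 6.8 kg.
Tool frame: the origin (TCP) lies between the finger pads; the fingertips stand 22 mm ahead of it and the grasp point (between the pads) lies 3 mm ahead of it; z points along the fingers, y is the direction in which the jaws open and shut (so a half turn about z gives the same grasp; the last joint's range is limited). The gripper opens to 85 mm and grips with 20 to 120 N. Pads are 22 mm wide; open, the fingers measure 114 mm over their backs; the gripper's body (76 mm by 85 mm) begins 54 mm behind the grasp point. The pads swing forward as they close: fully open they stand 13 mm farther back than shut.
Start: joints at [-1.283, 0.477, 0.022, 1.555, -0.011, 1.109, -0.083], TCP at [0.26, 0.623, 0.232] pointing down, gripper open.
Joint ranges: [-2.96, 2.96], [-0.34, 2.1], [-1.41, 1.46], [0.24, 2.44], [-1.37, 4.51], [0.17, 1.92], [-2.96, 2.96]. Speed limits (rad/s): [2.39, 2.39, 3.14, 3.14, 3.14, 3.14, 3.14].

### API

Orientations are given as a unit quaternion [w, x, y, z].
In Python, from station import bot gives the robot as it stands. The module is installed in compiled form; this text tells all that it offers.
- The arm moves only by the tool drive_tool, never from a script. Its argument "series" is one flat list of numbers, 7 for each row, row after row: the opening, from -1 (shut) to 1 (fully open), then the shift along the tool's x, y, z in mm, then the turn, a rotation vector about the tool's x, y, z in rad. In form: [jaw, x, y, z, wx, wy, wz, jaw, x, y, z, wx, wy, wz, ...]. A call has 1 to 12 rows; each row shifts and turns the commanded pose from where the row before left it, along the tool's axes as they then stand; what a row does not reach is not made up. A row lasts 1/8 s, in which the tool goes at most 62.5 mm and 10.7 degrees, less where a joint would pass 70% of its speed; a pose out of reach is approached as far as the arm can. A call with a gripper value outside its range is refused whole. The fingers move at their own pace and stop on an object; "force" is the grip in N (left out, the last holds). Time passes only in rows, so rows that do not move let the fingers close. It gives the time, the measured TCP pose, the force and the opening at its end, in the units of the state.
- bot.get_obs(): the state, without advancing time (a new reading comes with each control period).
- bot.read_camera(name): name is "scene" or "top" or "wrist"; returns a dict with "pixels" (400x640x3 uint8, blue, green, red), "camera_matrix" (3x3 intrinsics, pixels), "rvec" (rotation vector, rad) and "tvec" (3), from world to camera coordinates, as OpenCV has them. Camera axes: x right, y down, z forward; pixel columns grow to the right and rows downward; lengths in m; the calibration is good to about 2 mm. The wrist camera is an equidistant fisheye: a pixel r from the principal point sees the ray r / f radians off the axis. A picture is of the moment at which its call begins. There is no depth.
- bot.hand_in(): hands the job in, once; it reports no verdict.
The state is a dict: "t": time; "q": joint angles; "joint_vel": joint speeds; "joint_torque": joint torques, N m; "eef_pos": TCP position; "tool_rot": TCP orientation; "contact_force": force on the tool from outside, world axes, zero at the start; "torque": the same for the moment, N m; "gripper_width": opening from 0.0 (shut) to 1.0 (fully open).
Only numpy, scipy, OpenCV 4.12 (cv2) and the standard library are available. Lean on these libraries where they do the work, as an engineer would, in place of code of your own. Each camera call takes 0.05 s, during which the arm holds its last target. There are 200 camera calls.

### The job

Get the balance ready for its check: gently stand the largest of the three knobbed steel weights upright in the middle of the round weighing pan, and let go of it. Then slide the balance's top door along its track until it closes fully against the rubber strip of the frame, keep it pressed lightly but firmly against the strip for about a second so that it seats, without slamming or forcing it, and leave it shut. Do not disturb the other things on the bench.

Things in the scene. Friction and masses are not known exactly. Their poses are not given: they have to be found in the camera images.
- weight_l_mid (a point): centre (31 mm above its foot, on its axis) of the largest check weight: steel cylinder 34 mm in diameter up to 43 mm above its foot, then a neck and a 21 mm knob; 62 mm tall, 0.2 to 0.4 kg. Stands on the bench right of the balance in a rough row with two smaller ones of that shape (46 and 34 mm tall), in any order. Grip the cylinder from above.
- weight_m: the middle check weight, bystander: 26 mm in diameter, 46 mm tall, origin at its foot. Leave alone.
- weight_s: the smallest check weight, bystander: 20 mm in diameter, 34 mm tall, origin at its foot. Leave alone.
- pan: fixed round steel weighing pan, 90 mm in diameter, origin at the centre of its top face, 62 mm above the bench, in a glass chamber open at the top. Clear around the pan centre: 72 mm in front (-x), 88 mm to each side (rails), behind 55 to 85 mm to the door's edge. Knocks above 45 N harm it.
- balance: fixed bench balance, cream housing 420 (x) by 226 (y) mm, origin on the bench under the pan centre. Its -x axis points to its front (console, roughly towards the robot); the door closes along -x. Two aluminium rails along x at y = +-88 to 113 mm carry the door; their lips are the highest fixed parts, 145 mm above the bench; only the door's handle (164 mm) is higher.
- door_handle (a point): centre of the door's handle, an upright aluminium bar 12 (x) by 70 (y) by 26 mm high on the door's top face (138 mm above the bench); foot 13 mm below, top 13 mm above this point; 18 mm behind the door's closing edge. Axes as the door's. Push it from behind (towards -x) or pinch it from above.
- door: sliding top door, clear pane in aluminium frame, 170 (x) by 196 (y) by 6 mm, 0.4 to 0.85 kg, loose in its track (1.5 mm play each side). Slides along the balance's x with 1 to 7 N of friction, unknown. Origin: middle of its closing (-x) edge, underside, 132 mm above the bench; 137 to 167 mm from the strip's origin at the start, 0 to 10 mm when shut (see strip).
- strip: closing strip at the track's front end: black rubber in an aluminium holder. Origin: middle of the holder's inner face, +x to the door. The rubber stands out from it by 0 to 10 mm, differently each time and unmeasured: close by feel. Firm. Seat the door by bearing on it with 5 to 17 N for 0.5 s (push about 8 N more than it takes to slide the door; its friction eases at rest); over 22 N harms it.
- bottle: bystander: amber bottle, 64 mm in diameter, 150 mm tall, origin at its foot, left of the balance.
- beaker: bystander: glass beaker, 68 mm in diameter, 85 mm tall, origin at its foot, left of the balance.
- jar: bystander: white jar with a black lid, 52 mm in diameter, 50 mm tall, origin at its foot, behind the weights.
- spatula: bystander: steel spatula 170 mm long lying right of the weights, origin near its middle.
- dish: bystander: shallow aluminium sample dish, 90 mm in diameter, 12 mm high, origin at its foot, left of the balance.

How it is judged:
On the way, in this order (a step that is already met when the one before it is completed fails the run):
1. the largest weight stands upright on the pan, within 20 mm of its centre, and is let go (horizontal distance between weight_l_mid and pan below 0.02 m and angle between weight_l_mid's own z axis and vertical below 0.1 rad and contact force between weight_l and pan above 0.5 N and contact force between the fingers and weight_l below 0.1 N), for 0.2 s.
2. the door is closed against the strip and bears on it with 5 to 17 N for half a second (x of door in the frame of strip below 0.0115 m and contact force between door and strip between 5 and 17 N), for 0.5 s.
At the end, for the whole second after the job is handed in: The door is at rest in its shut place, its closing edge no more than 11.5 mm from the holder's face (where the rubber that it was seated on stands out up to 10 mm), and the largest weight stands at rest, upright (within 0.1 rad), on the pan with its axis within 20 mm of the pan's centre (x of door in the frame of strip below 0.0115 m and linear speed of each of door, weight_l below 0.01 m/s and horizontal distance between weight_l_mid and pan below 0.02 m and z of weight_l_mid in the frame of pan below 0.034 m and angle between weight_l_mid's own z axis and vertical below 0.1 rad); the robot touches nothing.
It fails at once if the door presses or strikes the strip with more than 22 N (contact force between door and strip above 22 N).
It fails at once if anything loads the pan with more than 45 N (contact force between anything else and pan above 45 N).
It fails at once if another thing on the bench is moved by more than 20 mm (distance of any of weight_m, weight_s, bottle, beaker, jar, spatula, dish from where it was at the start of the episode above 0.02 m).
It also fails if it takes over 72 s, if anything falls off the work surface, if the arm or the gripper's body presses on something with over 40 N, if the wrist force passes 120 N, or if a joint passes its speed limit or range.

## Working session

There is one attempt and no reset: what is moved stays moved. The work goes in short steps, Python scripts to look and compute and a tool call to move; the robot and the scene stay as the last step left them, time stands still between calls to the robot, and variables do not carry over. Pictures are saved under pics/ and viewed, about 8 in all and at most 12, crops included, and the job is handed in when it is done.

Besides the shell and the picture viewer there is one more tool, called by a JSON object that holds its "api" and its "payload", one argument or row to a line. drive_tool: Moves the arm, as the interface text tells. Its arguments: {"type":"object","properties":{"series":{"type":"array"},"force":{"type":"number"}},"required":["series"]}

```bash
mkdir -p pics; ls
python3 - <<'E'
from station import bot
import cv2
o=bot.get_obs();print(o)
for n in("scene","top"):
    c=bot.read_camera(n);cv2.imwrite(f"pics/{n}0.png",c["pixels"]);print(n,c["camera_matrix"],c["rvec"],c["tvec"])
E
```

```text
pics
{'t': 0.0, 'q': array([-1.2830924 ,  0.47777631,  0.02235651,  1.55647616, -0.01154305,
        1.10930131, -0.08310646]), 'joint_vel': array([-0.00050428, -0.00024079,  0.00051754, -0.00048499, -0.00180918,
       -0.0010648 ,  0.00030668]), 'joint_torque': array([ 4.23439287e-04, -5.96453476e+01,  1.60813205e+00, -2.81180549e+01,
        1.25112713e-02,  9.45131615e-03,  4.52713903e-05]), 'eef_pos': array([0.26002583, 0.62224961, 0.23053155]), 'tool_rot': array([-1.28340480e-04,  1.96622022e-01,  9.80478934e-01, -9.07619018e-04]), 'contact_force': array([-0.4830374 ,  0.24590823,  0.87290476]), 'torque': array([0.04715827, 0.0468014 , 0.05696726]), 'gripper_width': 1.0006269148750169}
scene [[367.95825766   0.         322.03132094]
 [  0.         367.95825766 197.76377582]
 [  0.           0.           1.        ]] [ 2.14845808  1.26542588 -0.45874195] [-0.2520136  -0.25013441  1.31060306]
top [[368.14528436   0.         317.5153276 ]
 [  0.         368.14528436 199.80280599]
 [  0.           0.           1.        ]] [ 2.14763245 -2.09017242  0.16720993] [-0.00494671  0.53087044  1.09702402]
```

View pics/top0.png

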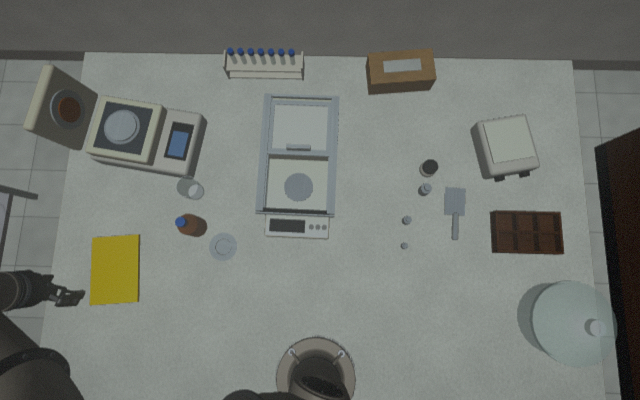

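View pics/scene0.png

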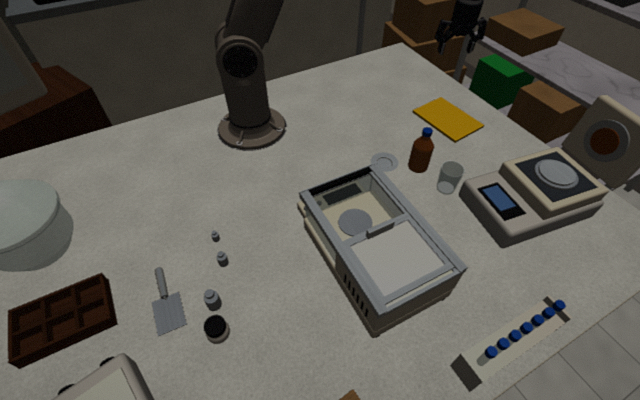

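The top view shows the pan at about (299,187), the door handle at (298,147) and the strip near row 213. The large weight is at (425,189), M at (407,220), S at (404,246), and the jar at (429,168), close behind L. I'll enlarge these areas to get precise pixels.

```bash
cat > h.py <<'E'
import numpy as np, cv2
from scipy.spatial.transform import Rotation as R
def ray(c,uv):
    K=c["camera_matrix"];M=cv2.Rodrigues(np.array(c["rvec"],float))[0];t=np.array(c["tvec"]).ravel()
    d=np.array([(uv[0]-K[0,2])/K[0,0],(uv[1]-K[1,2])/K[1,1],1.])
    if c.get("fish"):
        r=np.hypot(d[0],d[1]);d=np.array([*(d[:2]/max(r,1e-9)*np.sin(r)),np.cos(r)])
    return -M.T@t, M.T@d
def onz(c,uv,z):
    o,d=ray(c,uv);return o+d*(z-o[2])/d[2]
def proj(c,p):
    K=c["camera_matrix"];x=cv2.Rodrigues(np.array(c["rvec"],float))[0]@np.array(p,float)+np.array(c["tvec"]).ravel()
    if c.get("fish"):
        th=np.arctan2(np.hypot(x[0],x[1]),x[2]);n=x[:2]/max(np.hypot(x[0],x[1]),1e-9)*th
    else: n=x[:2]/x[2]
    return K[0,0]*n[0]+K[0,2],K[1,1]*n[1]+K[1,2]
def tool(o):
    return R.from_quat(np.roll(o["tool_rot"],-1))
E
python3 - <<'E'
from h import *
from station import bot
c=bot.read_camera("top");p=c["pixels"]
for n,uv,z in[("pan",(299,187),.062),("L",(425,189),.05),("M",(407,220),.035),("S",(404,246),.03),("jar",(429.5,168),.05),("hand",(298,147),.164),("bottle",(182,222),.15),("beaker",(190,187),.08)]:print(n,onz(c,uv,z).round(3))
a=cv2.resize(p[88:244,252:347],None,fx=4.9,fy=4.9*0+3.8,interpolation=cv2.INTER_CUBIC)
a=cv2.resize(p[88:244,252:347],None,fx=3.8,fy=3.8,interpolation=cv2.INTER_CUBIC)
b=cv2.resize(p[145:255,385:475],None,fx=4.5,fy=4.5,interpolation=cv2.INTER_CUBIC)
h=max(a.shape[0],b.shape[0]);w=np.zeros((h,a.shape[1]+b.shape[1]+10,3),np.uint8);w[:a.shape[0],:a.shape[1]]=a;w[:b.shape[0],-b.shape[1]:]=b
cv2.imwrite("pics/crop1.png",w);print(w.shape,a.shape,b.shape)
E
```

```text
pan [0.567 0.067 0.062]
L [ 0.573 -0.323  0.05 ]
M [ 0.477 -0.269  0.035]
S [ 0.396 -0.26   0.03 ]
jar [ 0.64  -0.338  0.05 ]
hand [0.662 0.067 0.164]
bottle [0.439 0.386 0.15 ]
beaker [0.555 0.4   0.08 ]
(593, 776, 3) (593, 361, 3) (495, 405, 3)
```

View pics/crop1.png

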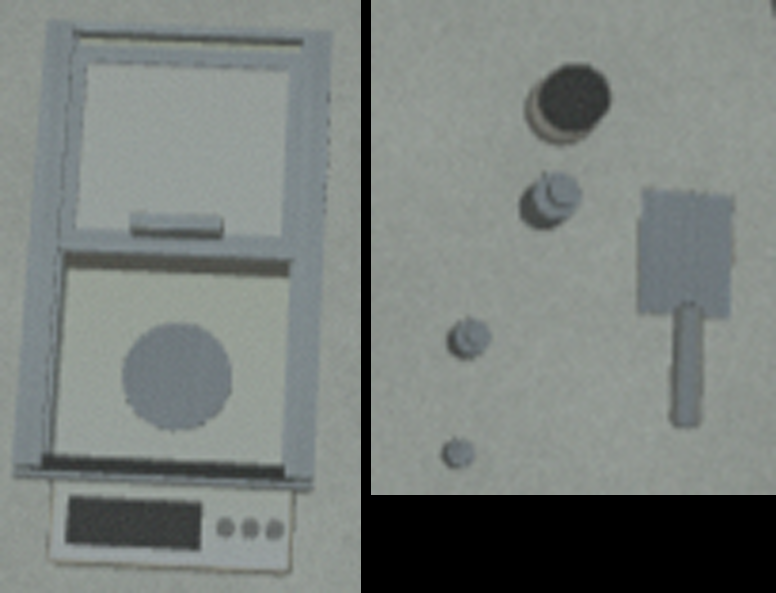

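The crop gives the pan disc centre at about (177,377), the handle top at (177,221) and the strip's black bar at (43,455)–(285,468). The L knob is at (565,190), with the jar lid behind it at (575,97).

Run:
```python
from h import *
from station import bot
c=bot.read_camera("top");p=c["pixels"]
f=lambda u,v:((u+.5)/3.8+252-.5,(v+.5)/3.8+88-.5)
g=lambda u,v:((u-371+.5)/4.5+385-.5,(v+.5)/4.5+145-.5)
P=lambda n,uv,z:print(n,onz(c,uv,z).round(4))
P("pan",f(177,377),.062)
L=[onz(c,f(*a),.145) for a in((47,20),(14,478),(331,32),(311,490))]
for a in L:print(a.round(4))
for i in(0,2):
    d=L[i]-L[i+1];print("yaw",np.arctan2(d[1],d[0]))
for n,a,z in(("hL",(131,213),.164),("hR",(222,217),.164),("hcfront",(177,222),.164),("doorL",(57,247),.138),("doorR",(291,259),.138),("stripL",(43,455),.138),("stripR",(285,467),.138)):P(n,f(*a),z)
for n,a,z in(("Lknob",(565,190),.062),("Lbody",(551,201),.03),("jarlid",(575,97),.05),("Mknob",(472,331),.046),("spat corner",(643,190),.0)):P(n,g(*a),z)
s=bot.read_camera("scene")
for n,q in(("L",(.573,-.323,.062)),("pan",(.567,.067,.062))):print(n,proj(s,q))
w=bot.read_camera("wrist");print({k:v for k,v in w.items() if k!="pixels"})
o=bot.get_obs();print(o["eef_pos"],tool(o).as_matrix().round(3))
```

```text
pan [0.5673 0.0699 0.062 ]
[0.8353 0.1773 0.145 ]
[0.4697 0.182  0.145 ]
[ 0.8297 -0.0471  0.145 ]
[ 0.4665 -0.0391  0.145 ]
yaw -0.012857641732360328
yaw -0.022224999400456778
hL [0.6711 0.1016 0.164 ]
hR [0.6695 0.0327 0.164 ]
hcfront [0.6648 0.0665 0.164 ]
doorL [0.6513 0.1606 0.138 ]
doorR [ 0.6458 -0.0201  0.138 ]
stripL [0.4886 0.1625 0.138 ]
stripR [ 0.4843 -0.0194  0.138 ]
Lknob [ 0.5773 -0.3281  0.062 ]
Lbody [ 0.5763 -0.3271  0.03  ]
jarlid [ 0.6464 -0.34    0.05  ]
Mknob [ 0.4808 -0.2671  0.046 ]
spat corner [ 0.5925 -0.4013  0.    ]
L (np.float64(209.93890471332617), np.float64(290.4704475585699))
pan (np.float64(353.55858425132953), np.float64(221.9819144563241))
{'camera_matrix': array([[309.70691629,   0.        , 323.2313399 ],
       [  0.        , 309.70691629, 203.78548435],
       [  0.        ,   0.        ,   1.        ]]), 'rvec': array([-2.39855248, -1.59880732, -0.24011703]), 'tvec': array([-0.67589615, -0.03868092,  0.37815793])}
[0.26019016 0.62265522 0.23118474] [[-0.923  0.386 -0.   ]
 [ 0.386  0.923 -0.001]
 [-0.    -0.001 -1.   ]]
```

{"api": "drive_tool", "payload": {
  "series": [1, 0, 0, -10, 0, 0, -0.132, 1, 0, 0, -10, 0, 0, -0.132, 1, 0, 0, -10, 0, 0, -0.132, 1, -19, -56, 0, 0, 0, 0, 1, -19, -56, 0, 0, 0, 0, 1, -19, -56, 0, 0, 0, 0, 1, -19, -56, 0, 0, 0, 0, 1, -19, -56, 0, 0, 0, 0, 1, -19, -56, 0, 0, 0, 0, 1, -19, -56, 0, 0, 0, 0, 1, -19, -56, 0, 0, 0, 0, 1, -19, -56, 0, 0, 0, 0],
  "force": 40
}}

```text
t: 1.8
eef_pos: [0.4317, 0.117, 0.2619]
tool_rot: [0.0, -0.0, 1.0, 0.0]
contact_force: [0.4, -0.4, -0.3]
gripper_width: 1.004
```

{"api": "drive_tool", "payload": {
  "series": [1, -18, -56, 0, 0, 0, 0, 1, -18, -56, 0, 0, 0, 0, 1, -18, -56, 0, 0, 0, 0, 1, -18, -56, 0, 0, 0, 0, 1, -18, -56, 0, 0, 0, 0, 1, -18, -56, 0, 0, 0, 0, 1, -18, -56, 0, 0, 0, 0, 1, -18, -53, 30, 0, 0, 0, 1, 0, 0, 30, 0, 0, 0, 1, 0, 0, 0, 0, 0, 0, 1, 0, 0, 0, 0, 0, 0]
}}

```text
t: 3.18
eef_pos: [0.5758, -0.3247, 0.2031]
tool_rot: [0.001, -0.001, 1.0, -0.0]
contact_force: [-0.5, 0.1, 0.3]
gripper_width: 0.999
```

Run:
```python
from h import *
from station import bot
w=bot.read_camera("wrist");w["fish"]=1;cv2.imwrite("pics/w1.png",w["pixels"])
o=bot.get_obs();print(o["eef_pos"],o["q"].round(2),o["contact_force"])
for n,q in(("Lknob",(.577,-.328,.062)),("Mknob",(.481,-.267,.046)),("jar",(.6464,-.34,.05)),("Lfoot",(.577,-.328,0)),("grasp at.03",(*o["eef_pos"][:2],.03))):print(n,np.round(proj(w,q),1))
```

```text
[ 0.57606817 -0.32478789  0.20363463] [ 0.07  0.52  0.5   1.65 -0.28  1.05  2.23] [-0.0617488  -0.84985439  0.10953787]
Lknob [318.5 192.1]
Mknob [382.7  91.4]
jar [307.5 252.7]
Lfoot [319.3 178. ]
grasp at.03 [322.  183.3]
```

View pics/w1.png

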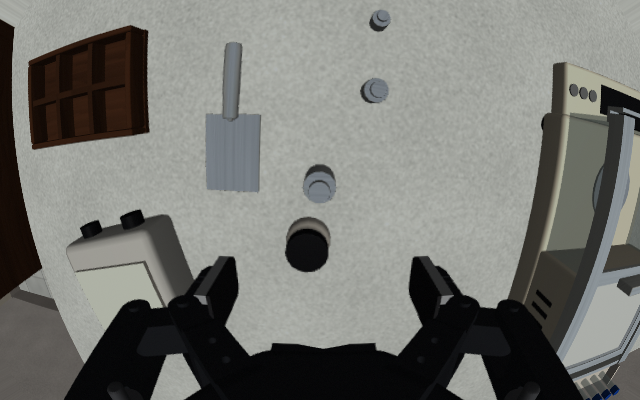

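The wrist view puts the L knob at about (320,188), the body behind it at (320,180), and the jar lid at (307,251). I'll cast those rays and combine them with the top view.

Run:
```python
from h import *
from station import bot
w=bot.read_camera("wrist");w["fish"]=1;p=w["pixels"]
g=cv2.cvtColor(cv2.resize(p[155:215,290:350],None,fx=6,fy=6,interpolation=cv2.INTER_CUBIC),cv2.COLOR_BGR2GRAY)
cs=cv2.HoughCircles(g,cv2.HOUGH_GRADIENT,1,10,param1=60,param2=18,minRadius=50,maxRadius=130)
if cs is not None:
    for u,v,r in cs[0][:6]:print("circ",(u+.5)/6+289.5,(v+.5)/6+154.5,r/6)
print(onz(w,(319.5,188.5),.062),onz(w,(306.5,251),.05))
cv2.imwrite("pics/w1c.png",cv2.resize(g,None,fx=1.5,fy=1.5))
o=bot.get_obs();print(o["eef_pos"])
```

```text
circ 319.66666 178.33333 15.05
circ 319.33334 187.66667 17.116667
circ 319.0 190.5 11.366666
circ 318.66666 180.16667 16.783333
circ 320.5 180.5 17.15
circ 320.0 193.33333 14.183333
[ 0.57403959 -0.32722381  0.062     ] [ 0.64509577 -0.3412153   0.05      ]
[ 0.57613679 -0.32483477  0.20380511]
```

View pics/w1c.png

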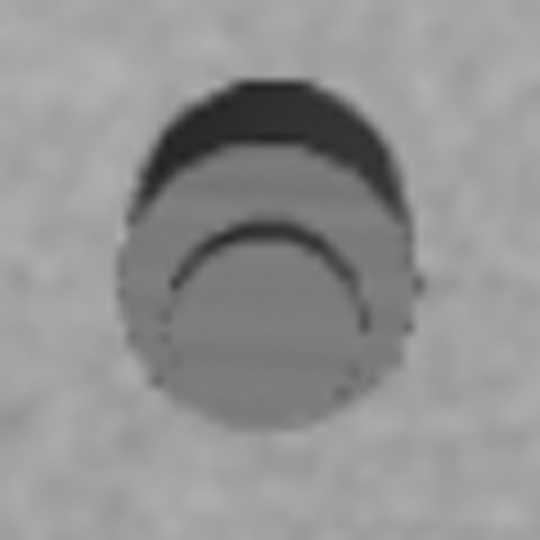

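The crop puts the knob centre at (319.5,192), which agrees with the top view: (0.577, -0.327). Now I'll descend and grip.

{"api": "drive_tool", "payload": {
  "series": [1, -1, -2.5, 40, 0, 0, 0, 1, 0, 0, 50, 0, 0, 0, 1, 0, 0, 45, 0, 0, 0, 1, 0, 0, 25, 0, 0, 0, 1, 0, 0, 11, 0, 0, 0, 1, 0, 0, 0, 0, 0, 0, 1, 0, 0, 0, 0, 0, 0]
}}

```text
t: 4.15
eef_pos: [0.5772, -0.3283, 0.0327]
tool_rot: [0.001, -0.0, 1.0, -0.001]
contact_force: [-0.2, 0.0, 0.9]
gripper_width: 1.0
```

{"api": "drive_tool", "payload": {
  "series": [-0.3, 0, 0, 0, 0, 0, 0, -0.6, 0, 0, 0, 0, 0, 0, -1, 0, 0, 0, 0, 0, 0, -1, 0, 0, 0, 0, 0, 0, -1, 0, 0, 0, 0, 0, 0, -1, 0, 0, 0, 0, 0, 0, -1, 0, 0, 0, 0, 0, 0, -1, 0, 0, 0, 0, 0, 0],
  "force": 40
}}

```text
t: 5.15
eef_pos: [0.5764, -0.3279, 0.0315]
tool_rot: [0.0, -0.0, 1.0, -0.0]
contact_force: [-1.6, 0.2, 5.5]
gripper_width: 0.375
```

{"api": "drive_tool", "payload": {
  "series": [-1, 0, 0, -10, 0, 0, 0, -1, 0, 0, -35, 0, 0, 0, -1, 0, 0, -45, 0, 0, 0, -1, 0, 0, -45, 0, 0, 0, -1, 0, 20, -35, 0, 0, 0, -1, 0, 45, 0, 0, 0, 0, -1, 0, 50, 0, 0, 0, 0, -1, 0, 50, 0, 0, 0, 0, -1, 0, 50, 0, 0, 0, 0, -1, 0, 50, 0, 0, 0, 0, -1, 4, 50, 0, 0, 0, 0, -1, 5, 45, 0, 0, 0, 0]
}}

```text
t: 6.65
eef_pos: [0.5664, 0.0341, 0.2009]
tool_rot: [-0.0, -0.0, 1.0, 0.0]
contact_force: [-0.2, 0.5, -2.8]
gripper_width: 0.368
```

{"api": "drive_tool", "payload": {
  "series": [-1, 0, 28, 0, 0, 0, 0, -1, 0, 9, 0, 0, 0, 0, -1, 0, 0, 0, 0, 0, 0, -1, 0, 0, 0, 0, 0, 0]
}}

```text
t: 7.15
eef_pos: [0.5671, 0.0671, 0.201]
tool_rot: [-0.0, 0.001, 1.0, -0.0]
contact_force: [0.4, -0.3, -2.1]
gripper_width: 0.377
```

Run:
```python
from h import *
from station import bot
w=bot.read_camera("wrist");w["fish"]=1;p=w["pixels"];c=bot.read_camera("top")
o=bot.get_obs();print(o["eef_pos"],o["q"].round(2),o["contact_force"],o["gripper_width"])
print("pan",proj(w,(.5673,.0699,.062)))
a=p;b=c["pixels"][80:250,240:360];b=cv2.resize(b,None,fx=400/170,fy=400/170)
cv2.imwrite("pics/w2.png",cv2.resize(np.hstack([p[:,100:540],b]),None,fx=1.05,fy=1.05))
```

```text
[0.5671343  0.06741292 0.20101956] [-0.58  0.36  0.45  1.86 -0.19  0.96  1.52] [ 0.34661234 -0.51896383 -2.4401626 ] 0.374006527997781
pan (np.float64(325.11917895006115), np.float64(191.8618041441892))
```

View pics/w2.png

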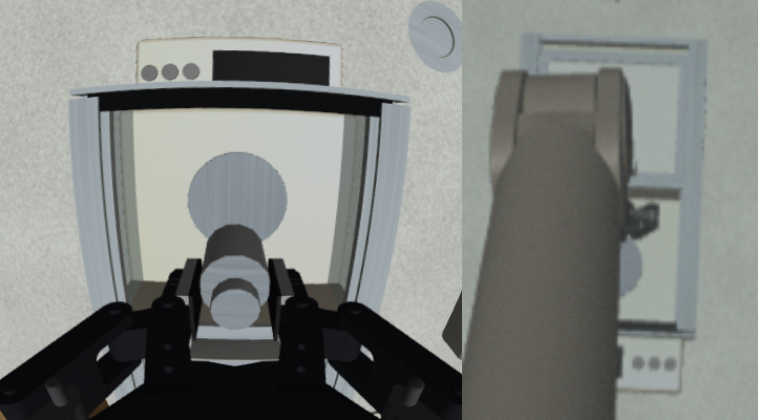

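The wrist view shows the pan centre at about (326,191), where it was predicted, and the weight upright in the jaws. Now I'll lower it.

{"api": "drive_tool", "payload": {
  "series": [-1, 0, 2, 35, 0, 0, 0, -1, 0, 0, 35, 0, 0, 0, -1, 0, 0, 22, 0, 0, 0, -1, 0, 0, 10, 0, 0, 0, -1, 0, 0, 0, 0, 0, 0, -1, 0, 0, 0, 0, 0, 0]
}}

```text
t: 8.0
eef_pos: [0.5679, 0.0711, 0.1]
tool_rot: [0.001, 0.0, 1.0, 0.0]
contact_force: [-0.1, 0.3, -2.5]
gripper_width: 0.372
```

{"api": "drive_tool", "payload": {
  "series": [-1, 0, 0, 1.5, 0, 0, 0, -1, 0, 0, 1, 0, 0, 0, -1, 0, 0, 0.5, 0, 0, 0, -1, 0, 0, 0, 0, 0, 0]
}}

```text
t: 8.5
eef_pos: [0.5671, 0.0713, 0.096]
tool_rot: [0.0, -0.0, 1.0, 0.0]
contact_force: [-0.4, 0.2, -2.9]
gripper_width: 0.372
```

{"api": "drive_tool", "payload": {
  "series": [-1, 0, 0, 0.7, 0, 0, 0, -1, 0, 0, 0.7, 0, 0, 0, -1, 0, 0, 0, 0, 0, 0]
}}

```text
t: 8.88
eef_pos: [0.567, 0.0712, 0.0945]
tool_rot: [-0.0, -0.0, 1.0, -0.0]
contact_force: [0.9, -0.7, -3.1]
gripper_width: 0.376
```

{"api": "drive_tool", "payload": {
  "series": [-1, 0, 0, 0.6, 0, 0, 0, -1, 0, 0, 0.4, 0, 0, 0, -1, 0, 0, 0, 0, 0, 0]
}}

```text
t: 9.25
eef_pos: [0.5671, 0.0712, 0.0936]
tool_rot: [0.0, -0.0, 1.0, 0.0]
contact_force: [-0.1, -0.4, -1.1]
gripper_width: 0.371
```

Contact has begun. I'll ease down another 0.5 mm and open.

{"api": "drive_tool", "payload": {
  "series": [-1, 0, 0, 0.5, 0, 0, 0, -1, 0, 0, 0, 0, 0, 0]
}}

```text
t: 9.5
eef_pos: [0.5673, 0.0712, 0.0935]
tool_rot: [0.0, -0.0, 1.0, 0.0]
contact_force: [-2.1, -0.3, 4.4]
gripper_width: 0.38
```

{"api": "drive_tool", "payload": {
  "series": [-0.1, 0, 0, 0, 0, 0, 0, 0.1, 0, 0, 0, 0, 0, 0, 0.4, 0, 0, 0, 0, 0, 0, 0.6, 0, 0, 0, 0, 0, 0, 0.6, 0, 0, 0, 0, 0, 0, 0.6, 0, 0, 0, 0, 0, 0]
}}

```text
t: 10.25
eef_pos: [0.567, 0.0712, 0.0931]
tool_rot: [-0.0, -0.0, 1.0, 0.0]
contact_force: [0.3, -0.6, 0.0]
gripper_width: 0.801
```

{"api": "drive_tool", "payload": {
  "series": [0.6, 0, 0, -20, 0, 0, 0, 0.6, 0, 0, -45, 0, 0, 0, 0.6, 0, 0, -45, 0, 0, 0, 0.6, 0, 0, -20, 0, 0, 0.024, -1, -45, 0, 0, 0, 0, 0, -1, -50, -2, 0, 0, 0, 0, -1, -53, 0, 0, 0, 0, 0, -1, 0, 0, 0, 0, 0, 0, -1, 0, 0, 0, 0, 0, 0]
}}

```text
t: 11.38
eef_pos: [0.7144, 0.0654, 0.2224]
tool_rot: [-0.001, 0.012, 1.0, -0.0]
contact_force: [-1.0, 0.2, 1.4]
gripper_width: -0.001
```

Run:
```python
from h import *
from station import bot
w=bot.read_camera("wrist");w["fish"]=1;p=w["pixels"]
o=bot.get_obs();print(o["eef_pos"],o["contact_force"],o["gripper_width"],tool(o).as_matrix().round(3)[0])
print("pan",proj(w,(.5673,.0699,.062)),"knob",proj(w,(.567,.0712,.124)),"handle",proj(w,(.6645,.0665,.164)))
cv2.imwrite("pics/w3.png",p)
```

```text
[0.71405559 0.06558321 0.22289929] [-0.53550122  0.04390452  0.21584515] 0.004482124426364409 [-1.     0.024 -0.001]
pan (np.float64(323.12717562666404), np.float64(38.31753626461449)) knob (np.float64(324.8020941640272), np.float64(19.969660164082825)) handle (np.float64(321.35347707342305), np.float64(149.3811486888856))
```

View pics/w3.png

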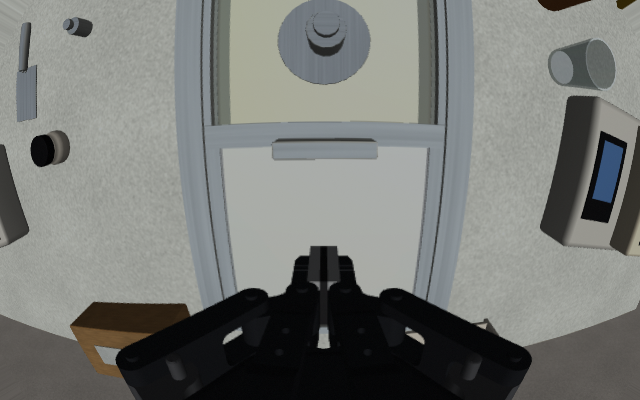

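The wrist view shows the weight upright and centred on the pan (knob at (326,21), predicted (325,20)), and the handle centred at (325,148), in line with the shut fingers. Next I'll go down behind the handle and approach it.

{"api": "drive_tool", "payload": {
  "series": [-1, 0, 0, 30, 0, 0, 0, -1, 0, 0, 22, 0, 0, 0, -1, 10, 0, 0, 0, 0, 0, -1, 6, 0, 0, 0, 0, 0, -1, 3, 0, 0, 0, 0, 0, -1, 3, 0, 0, 0, 0, 0, -1, 0, 0, 0, 0, 0, 0]
}}

```text
t: 12.3
eef_pos: [0.693, 0.0663, 0.1715]
tool_rot: [0.0, 0.012, 1.0, 0.0]
contact_force: [0.4, 0.3, 0.3]
gripper_width: 0.0
```

{"api": "drive_tool", "payload": {
  "series": [-1, 3, 0, 0, 0, 0, 0, -1, 3, 0, 0, 0, 0, 0, -1, 3, 0, 0, 0, 0, 0, -1, 3, 0, 0, 0, 0, 0]
}}

```text
t: 12.8
eef_pos: [0.6808, 0.0665, 0.171]
tool_rot: [-0.0, 0.012, 1.0, 0.0]
contact_force: [-0.8, 0.1, -1.1]
gripper_width: 0.002
```

{"api": "drive_tool", "payload": {
  "series": [-1, 3, 0, 0, 0, 0, 0, -1, 3, 0, 0, 0, 0, 0, -1, 3, 0, 0, 0, 0, 0, -1, 3, 0, 0, 0, 0, 0]
}}

```text
t: 13.3
eef_pos: [0.6688, 0.0668, 0.1711]
tool_rot: [0.0, 0.012, 1.0, 0.0]
contact_force: [0.8, -0.5, 0.8]
gripper_width: 0.0
```

{"api": "drive_tool", "payload": {
  "series": [-1, 3, 0, 0, 0, 0, 0, -1, 3, 0, 0, 0, 0, 0, -1, 3, 0, 0, 0, 0, 0, -1, 3, 0, 0, 0, 0, 0]
}}

```text
t: 13.8
eef_pos: [0.6568, 0.0671, 0.1711]
tool_rot: [0.0, 0.012, 1.0, -0.0]
contact_force: [-0.8, 0.0, -0.6]
gripper_width: 0.002
```

Run:
```python
from h import *
from station import bot
w=bot.read_camera("wrist");o=bot.get_obs();print(o["eef_pos"],o["contact_force"]);cv2.imwrite("pics/w4.png",w["pixels"][:,150:490])
```

```text
[0.65644023 0.06712555 0.17104922] [-1.18607911  0.33916418  0.65737144]
```

View pics/w4.png

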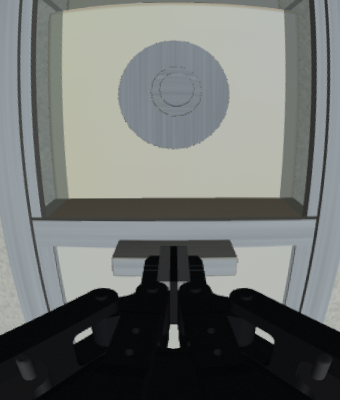

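Run:
```python
from h import *
from station import bot
w=bot.read_camera("wrist");w["fish"]=1
print("cam",ray(w,(320,200))[0])
for n,uv,z in(("edge",(324,219),.138),("hfoot front",(280,240),.138),("htop front",(280,260),.164),("htop back",(280,275),.164),("pan",(324,94.5),.062),("tip@.149",(324,247),.149),("tip@.171",(324,247),.171)):print(n,onz(w,uv,z).round(4))
o=bot.get_obs();e=o["eef_pos"]
for d in(-.022,-.009,0):
  for s in(-.011,0,.011):print(d,s,np.round(proj(w,(e[0]+s,e[1],e[2]+d)),1))
print(o["contact_force"])
```

```text
cam [0.58194784 0.06984861 0.31233796]
edge [0.6452 0.0689 0.138 ]
hfoot front [0.6584 0.0415 0.138 ]
htop front [0.6589 0.0448 0.164 ]
htop back [0.6683 0.044  0.164 ]
pan [0.5684 0.0709 0.062 ]
tip@.149 [0.6585 0.0686 0.149 ]
tip@.171 [0.6482 0.0688 0.171 ]
-0.022 -0.011 [320.9 226.5]
-0.022 0 [321.4 244.2]
-0.022 0.011 [321.8 261. ]
-0.009 -0.011 [320.7 235.5]
-0.009 0 [321.2 254.2]
-0.009 0.011 [321.8 271.8]
0 -0.011 [320.6 242.5]
0 0 [321.2 261.9]
0 0.011 [321.7 280.2]
[-0.07431579  0.3526488   0.43040416]
```

Run:
```python
from h import *
from station import bot
w=bot.read_camera("wrist");s=bot.read_camera("scene")
e=bot.get_obs()["eef_pos"];u,v=map(int,proj(s,(e[0],e[1],.16)));print(u,v)
a=cv2.resize(w["pixels"][205:335,255:395],None,fx=2.8,fy=2.8,interpolation=cv2.INTER_CUBIC)
b=s["pixels"][max(0,v-45):v+35,u-45:u+45];b=cv2.resize(b,(int(b.shape[1]*a.shape[0]/b.shape[0]),a.shape[0]),interpolation=cv2.INTER_CUBIC)
o=np.hstack([a,b]);print(o.shape);cv2.imwrite("pics/w5.png",o)
```

```text
377 224
(364, 801, 3)
```

View pics/w5.png

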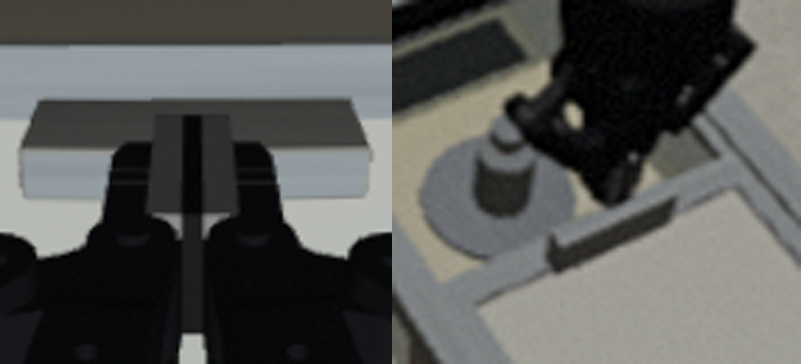

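Run:
```python
from h import *
from station import bot
s=bot.read_camera("scene");e=bot.get_obs()["eef_pos"];print(e)
uv=(382.1,222.5)
for z in(.145,.15,.16,.165,.17,.175):print(z,onz(s,uv,z).round(4))
for n,q in(("hb top mid",(.6695,.0665,.164)),("hf top mid",(.6585,.0668,.164)),("handle R top",(.6685,.0318,.164)),("handle L top",(.67,.1015,.164))):print(n,np.round(proj(s,q),1), np.round(((np.array(proj(s,q))-[332,179])*4.55+[392,0]),0))
```

```text
[0.6570631  0.06709571 0.17110809]
0.145 [0.6499 0.0866 0.145 ]
0.15 [0.6527 0.0839 0.15  ]
0.16 [0.6581 0.0785 0.16  ]
0.165 [0.6608 0.0758 0.165 ]
0.17 [0.6636 0.0731 0.17  ]
0.175 [0.6663 0.0704 0.175 ]
hb top mid [380.9 227.1] [614. 219.]
hf top mid [378.2 223.6] [602. 203.]
handle R top [367.8 232.9] [555. 245.]
handle L top [393.6 221.2] [672. 192.]
```

The two cameras agree that the shut fingertips are at z ≈ 0.17 and hovering over the handle, so they reach less far ahead than I assumed. I'll back off behind the handle and go lower, watching the force.

{"api": "drive_tool", "payload": {
  "series": [-1, 0, 0, -15, 0, 0, 0, -1, -25, 0, 0, 0, 0, 0, -1, -25, 0, 0, 0, 0, 0, -1, 0, 0, 15, 0, 0, 0, -1, 0, 0, 6, 0, 0, 0, -1, 0, 0, 4, 0, 0, 0, -1, 0, 0, 2, 0, 0, 0, -1, 0, 0, 0, 0, 0, 0]
}}

```text
t: 15.05
eef_pos: [0.7068, 0.066, 0.1592]
tool_rot: [0.0, 0.012, 1.0, 0.0]
contact_force: [0.4, 0.4, 0.4]
gripper_width: 0.0
```

{"api": "drive_tool", "payload": {
  "series": [-1, 0, 0, 2, 0, 0, 0, -1, 0, 0, 2, 0, 0, 0, -1, 0, 0, 0, 0, 0, 0]
}}

```text
t: 15.42
eef_pos: [0.7068, 0.0659, 0.1549]
tool_rot: [-0.0, 0.012, 1.0, -0.0]
contact_force: [-0.3, 0.1, 0.5]
gripper_width: -0.001
```

Run:
```python
from h import *
from station import bot
w=bot.read_camera("wrist");s=bot.read_camera("scene")
o=bot.get_obs();e=o["eef_pos"];print(e,o["contact_force"],o["gripper_width"]);u,v=map(int,proj(s,(e[0],e[1],.16)));print(u,v)
a=cv2.resize(w["pixels"][205:335,255:395],None,fx=2.8,fy=2.8,interpolation=cv2.INTER_CUBIC)
b=s["pixels"][v-45:v+35,u-45:u+45];b=cv2.resize(b,(int(b.shape[1]*a.shape[0]/b.shape[0]),a.shape[0]),interpolation=cv2.INTER_CUBIC)
cv2.imwrite("pics/w6.png",np.hstack([a,b]))
```

```text
[0.70700204 0.06591311 0.15509166] [ 0.31866644 -1.11705962 -1.15631594] -0.00459431526053185
390 240
```

View pics/w6.png

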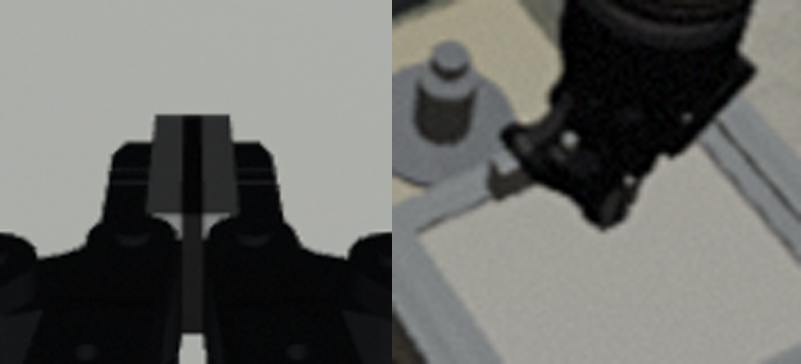

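No contact yet at TCP z = 0.155, and the fingers are now behind the handle and over the pane. I'll go 4 mm lower, then move forward slowly.

{"api": "drive_tool", "payload": {
  "series": [-1, 0, 0, 2, 0, 0, 0, -1, 0, 0, 2, 0, 0, 0, -1, 5, 0, 0, 0, 0, 0, -1, 5, 0, 0, 0, 0, 0, -1, 3, 0, 0, 0, 0, 0]
}}

```text
t: 16.15
eef_pos: [0.6935, 0.0662, 0.1512]
tool_rot: [-0.0, 0.012, 1.0, 0.0]
contact_force: [0.0, -0.4, 0.1]
gripper_width: -0.001
```

{"api": "drive_tool", "payload": {
  "series": [-1, 2, 0, 0, 0, 0, 0, -1, 2, 0, 0, 0, 0, 0, -1, 2, 0, 0, 0, 0, 0, -1, 2, 0, 0, 0, 0, 0]
}}

```text
t: 16.65
eef_pos: [0.6859, 0.0664, 0.151]
tool_rot: [0.0, 0.012, 1.0, 0.0]
contact_force: [1.1, -0.8, -0.7]
gripper_width: -0.0
```

{"api": "drive_tool", "payload": {
  "series": [-1, 2, 0, 0, 0, 0, 0, -1, 2, 0, 0, 0, 0, 0, -1, 2, 0, 0, 0, 0, 0, -1, 2, 0, 0, 0, 0, 0, -1, 2, 0, 0, 0, 0, 0, -1, 2, 0, 0, 0, 0, 0]
}}

```text
t: 17.4
eef_pos: [0.6741, 0.0667, 0.1512]
tool_rot: [0.0, 0.012, 1.0, 0.0]
contact_force: [2.6, -0.7, -0.3]
gripper_width: -0.001
```

Contact: the door slides at about 2.5 N. I'll push it most of the way, staying well short of the strip.

{"api": "drive_tool", "payload": {
  "series": [-1, 3, 0, 0, 0, 0, 0, -1, 6, 0, 0, 0, 0, 0, -1, 9, 0, 0, 0, 0, 0, -1, 9, 0, 0, 0, 0, 0, -1, 9, 0, 0, 0, 0, 0, -1, 9, 0, 0, 0, 0, 0, -1, 9, 0, 0, 0, 0, 0, -1, 9, 0, 0, 0, 0, 0, -1, 9, 0, 0, 0, 0, 0, -1, 6, 0, 0, 0, 0, 0, -1, 4, 0, 0, 0, 0, 0, -1, 2, 0, 0, 0, 0, 0]
}}

```text
t: 18.9
eef_pos: [0.5899, 0.0687, 0.1512]
tool_rot: [0.0, 0.012, 1.0, 0.0]
contact_force: [3.0, -0.7, -0.1]
gripper_width: -0.002
```

Run:
```python
from h import *
from station import bot
w=bot.read_camera("wrist");s=bot.read_camera("scene")
o=bot.get_obs();print(o["eef_pos"],o["contact_force"])
cv2.imwrite("pics/w7.png",np.hstack([w["pixels"][:,150:490],s["pixels"][100:340,240:480].repeat(2,0)[:400].repeat(2,1)[:,40:480]]))
```

```text
[0.58977395 0.06869283 0.15109975] [ 1.3590139  -0.01014965  0.45330716]
```

View pics/w7.png

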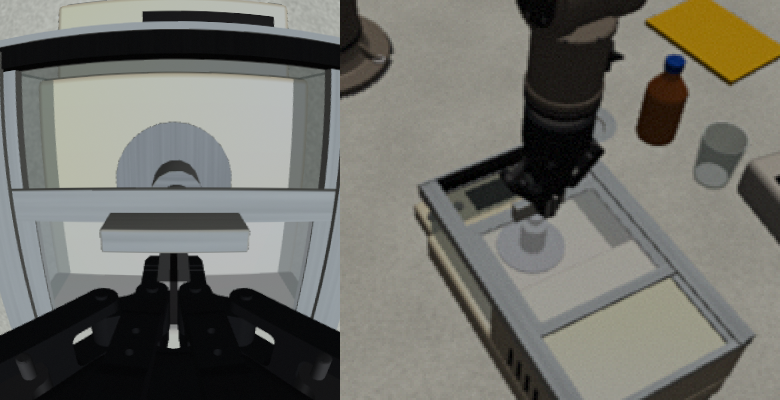

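The door is moving with the fingers square behind the handle, and the weight still stands. The door edge is at row 189 and the strip's black band spans rows 45–68 of the wrist crop. I'll measure the gap.

Run:
```python
from h import *
from station import bot
w=bot.read_camera("wrist");w["fish"]=1
for n,uv,z in(("edge",(324,190),.138),("band low@.132",(324,65),.132),("band low@.138",(324,65),.138),("band low@.12",(324,65),.12),("band top@.145",(324,41),.145),("band top@.138",(324,41),.138)):print(n,onz(w,uv,z).round(4))
```

```text
edge [0.5554 0.071  0.138 ]
band low@.132 [0.4912 0.0725 0.132 ]
band low@.138 [0.4921 0.0725 0.138 ]
band low@.12 [0.4894 0.0726 0.12  ]
band top@.145 [0.4813 0.0727 0.145 ]
band top@.138 [0.4797 0.0727 0.138 ]
```

{"api": "drive_tool", "payload": {
  "series": [-1, 2, 0, 0, 0, 0, 0, -1, 5, 0, 0, 0, 0, 0, -1, 7, 0, 0, 0, 0, 0, -1, 7, 0, 0, 0, 0, 0, -1, 7, 0, 0, 0, 0, 0, -1, 6, 0, 0, 0, 0, 0, -1, 4, 0, 0, 0, 0, 0, -1, 3, 0, 0, 0, 0, 0, -1, 2, 0, 0, 0, 0, 0, -1, 1, 0, 0, 0, 0, 0, -1, 1, 0, 0, 0, 0, 0]
}}

```text
t: 20.42
eef_pos: [0.545, 0.0698, 0.151]
tool_rot: [0.0, 0.012, 1.0, -0.0]
contact_force: [4.0, 0.1, -0.8]
gripper_width: 0.001
```

{"api": "drive_tool", "payload": {
  "series": [-1, 1, 0, 0, 0, 0, 0, -1, 1, 0, 0, 0, 0, 0, -1, 1, 0, 0, 0, 0, 0, -1, 1, 0, 0, 0, 0, 0]
}}

```text
t: 20.92
eef_pos: [0.5409, 0.0698, 0.151]
tool_rot: [-0.0, 0.012, 1.0, -0.0]
contact_force: [3.4, 0.5, -0.0]
gripper_width: -0.001
```

{"api": "drive_tool", "payload": {
  "series": [-1, 1, 0, 0, 0, 0, 0, -1, 1, 0, 0, 0, 0, 0, -1, 1, 0, 0, 0, 0, 0, -1, 1, 0, 0, 0, 0, 0]
}}

```text
t: 21.42
eef_pos: [0.5369, 0.0699, 0.151]
tool_rot: [-0.0, 0.012, 1.0, 0.0]
contact_force: [2.6, 0.4, -0.8]
gripper_width: -0.001
```

{"api": "drive_tool", "payload": {
  "series": [-1, 1, 0, 0, 0, 0, 0, -1, 1, 0, 0, 0, 0, 0, -1, 0.8, 0, 0, 0, 0, 0]
}}

```text
t: 21.8
eef_pos: [0.5341, 0.07, 0.151]
tool_rot: [-0.0, 0.012, 1.0, 0.0]
contact_force: [2.4, -0.2, -1.7]
gripper_width: 0.002
```

{"api": "drive_tool", "payload": {
  "series": [-1, 0.7, 0, 0, 0, 0, 0, -1, 0.7, 0, 0, 0, 0, 0]
}}

```text
t: 22.05
eef_pos: [0.5327, 0.07, 0.151]
tool_rot: [-0.0, 0.012, 1.0, -0.0]
contact_force: [2.5, -1.1, -0.4]
gripper_width: -0.002
```

{"api": "drive_tool", "payload": {
  "series": [-1, 0.7, 0, 0, 0, 0, 0, -1, 0.7, 0, 0, 0, 0, 0]
}}

```text
t: 22.3
eef_pos: [0.5313, 0.0701, 0.151]
tool_rot: [-0.0, 0.012, 1.0, 0.0]
contact_force: [3.2, -0.3, -1.7]
gripper_width: 0.003
```

{"api": "drive_tool", "payload": {
  "series": [-1, 0.7, 0, 0, 0, 0, 0, -1, 0.7, 0, 0, 0, 0, 0]
}}

```text
t: 22.55
eef_pos: [0.5299, 0.0701, 0.151]
tool_rot: [-0.0, 0.012, 1.0, -0.0]
contact_force: [2.0, 0.2, -1.6]
gripper_width: -0.003
```

{"api": "drive_tool", "payload": {
  "series": [-1, 0.7, 0, 0, 0, 0, 0, -1, 0.7, 0, 0, 0, 0, 0]
}}

```text
t: 22.8
eef_pos: [0.5285, 0.0701, 0.151]
tool_rot: [-0.0, 0.012, 1.0, 0.0]
contact_force: [2.8, -0.6, -2.3]
gripper_width: -0.001
```

{"api": "drive_tool", "payload": {
  "series": [-1, 0.7, 0, 0, 0, 0, 0, -1, 0.7, 0, 0, 0, 0, 0]
}}

```text
t: 23.05
eef_pos: [0.5272, 0.0702, 0.1511]
tool_rot: [0.0, 0.012, 1.0, 0.0]
contact_force: [2.2, -1.0, -3.2]
gripper_width: 0.003
```

{"api": "drive_tool", "payload": {
  "series": [-1, 0.7, 0, 0, 0, 0, 0, -1, 0.6, 0, 0, 0, 0, 0]
}}

```text
t: 23.3
eef_pos: [0.5259, 0.0702, 0.1511]
tool_rot: [0.0, 0.012, 1.0, 0.0]
contact_force: [2.7, 0.4, -1.4]
gripper_width: 0.004
```

{"api": "drive_tool", "payload": {
  "series": [-1, 0.7, 0, 0, 0, 0, 0, -1, 0.6, 0, 0, 0, 0, 0]
}}

```text
t: 23.55
eef_pos: [0.5246, 0.0702, 0.1511]
tool_rot: [-0.0, 0.012, 1.0, -0.0]
contact_force: [3.4, -0.6, -1.8]
gripper_width: -0.002
```

{"api": "drive_tool", "payload": {
  "series": [-1, 0.7, 0, 0, 0, 0, 0, -1, 0.6, 0, 0, 0, 0, 0]
}}

```text
t: 23.8
eef_pos: [0.5233, 0.0702, 0.1511]
tool_rot: [-0.0, 0.012, 1.0, -0.0]
contact_force: [3.0, -0.6, -2.4]
gripper_width: -0.002
```

{"api": "drive_tool", "payload": {
  "series": [-1, 0.7, 0, 0, 0, 0, 0, -1, 0.6, 0, 0, 0, 0, 0]
}}

```text
t: 24.05
eef_pos: [0.522, 0.0703, 0.1511]
tool_rot: [0.0, 0.012, 1.0, 0.0]
contact_force: [2.4, -0.2, -2.2]
gripper_width: -0.002
```

{"api": "drive_tool", "payload": {
  "series": [-1, 0.7, 0, 0, 0, 0, 0, -1, 0.6, 0, 0, 0, 0, 0]
}}

```text
t: 24.3
eef_pos: [0.521, 0.0704, 0.1511]
tool_rot: [0.0, 0.012, 1.0, 0.0]
contact_force: [4.4, -0.4, -2.4]
gripper_width: -0.004
```

{"api": "drive_tool", "payload": {
  "series": [-1, 0.1, 0, 0, 0, 0, 0]
}}

```text
t: 24.42
eef_pos: [0.5209, 0.0704, 0.1512]
tool_rot: [0.0, 0.012, 1.0, 0.0]
contact_force: [4.1, 0.4, -3.3]
gripper_width: 0.002
```

{"api": "drive_tool", "payload": {
  "series": [-1, 0.3, 0, 0, 0, 0, 0]
}}

```text
t: 24.55
eef_pos: [0.5209, 0.0704, 0.1512]
tool_rot: [0.001, 0.012, 1.0, 0.0]
contact_force: [6.3, -0.1, -4.1]
gripper_width: -0.001
```

The door is stopped on the rubber, and the force rises without any movement. I'll load it gradually to about 11–12 N.

{"api": "drive_tool", "payload": {
  "series": [-1, 0.3, 0, 0, 0, 0, 0, -1, 0, 0, 0, 0, 0, 0]
}}

```text
t: 24.8
eef_pos: [0.5209, 0.0704, 0.1513]
tool_rot: [0.001, 0.012, 1.0, 0.0]
contact_force: [5.6, 0.4, -3.5]
gripper_width: -0.002
```

{"api": "drive_tool", "payload": {
  "series": [-1, 0.4, 0, 0, 0, 0, 0, -1, 0, 0, 0, 0, 0, 0]
}}

```text
t: 25.05
eef_pos: [0.5209, 0.0704, 0.1514]
tool_rot: [0.001, 0.012, 1.0, 0.0]
contact_force: [7.2, -0.4, -4.8]
gripper_width: 0.005
```

{"api": "drive_tool", "payload": {
  "series": [-1, 0.5, 0, 0, 0, 0, 0, -1, 0.4, 0, 0, 0, 0, 0, -1, 0, 0, 0, 0, 0, 0]
}}

```text
t: 25.42
eef_pos: [0.5208, 0.0704, 0.1516]
tool_rot: [0.002, 0.012, 1.0, 0.0]
contact_force: [9.3, -0.1, -6.0]
gripper_width: -0.001
```

{"api": "drive_tool", "payload": {
  "series": [-1, 0.5, 0, 0, 0, 0, 0, -1, 0.4, 0, 0, 0, 0, 0, -1, 0, 0, 0, 0, 0, 0, -1, 0, 0, 0, 0, 0, 0]
}}

```text
t: 25.92
eef_pos: [0.5208, 0.0704, 0.1518]
tool_rot: [0.003, 0.012, 1.0, 0.0]
contact_force: [11.4, -0.2, -6.9]
gripper_width: 0.002
```

{"api": "drive_tool", "payload": {
  "series": [-1, 0, 0, 0, 0, 0, 0, -1, 0, 0, 0, 0, 0, 0, -1, 0, 0, 0, 0, 0, 0, -1, 0, 0, 0, 0, 0, 0, -1, 0, 0, 0, 0, 0, 0, -1, 0, 0, 0, 0, 0, 0, -1, 0, 0, 0, 0, 0, 0, -1, 0, 0, 0, 0, 0, 0, -1, 0, 0, 0, 0, 0, 0]
}}

```text
t: 27.05
eef_pos: [0.5208, 0.0705, 0.1518]
tool_rot: [0.003, 0.012, 1.0, 0.0]
contact_force: [11.7, -1.1, -7.6]
gripper_width: 0.0
```

It held about 11.5 N for 1.5 s. Now I'll retreat backwards, then go up.

{"api": "drive_tool", "payload": {
  "series": [-1, -2, 0, 0, 0, 0, 0, -1, -4, 0, 0, 0, 0, 0, -1, -10, 0, 0, 0, 0, 0, -1, -15, 0, 0, 0, 0, 0, -1, 0, 0, -30, 0, 0, 0, -1, 0, 0, -45, 0, 0, 0, -1, 0, 0, -45, 0, 0, 0, -1, -45, 0, 0, 0, 0, 0, -1, -45, 0, 0, 0, 0, 0, -1, 0, 0, 0, 0, 0, 0, -1, 0, 0, 0, 0, 0, 0]
}}

```text
t: 28.42
eef_pos: [0.6385, 0.0672, 0.2704]
tool_rot: [-0.001, 0.012, 1.0, -0.0]
contact_force: [-0.7, 1.0, -0.2]
gripper_width: -0.004
```

Run:
```python
from h import *
from station import bot
w=bot.read_camera("wrist");s=bot.read_camera("scene")
o=bot.get_obs();print(o["t"],o["eef_pos"],o["contact_force"])
b=cv2.resize(s["pixels"][150:330,180:460],(622,400),interpolation=cv2.INTER_CUBIC)[:,80:480]
cv2.imwrite("pics/w8.png",np.hstack([w["pixels"][:,120:520],b]))
w["fish"]=1
print("knob",proj(w,(.567,.0712,.124)),"pan",proj(w,(.568,.0705,.062)),"rubber",proj(w,(.487,.072,.138)))
```

```text
28.525 [0.63809063 0.06737399 0.27096617] [0.55107258 0.19996199 0.5266996 ]
knob (np.float64(324.61383030714563), np.float64(114.5576444701568)) pan (np.float64(323.77154762882526), np.float64(114.93101871944593)) rubber (np.float64(323.4439301606094), np.float64(26.437169226776746))
```

View pics/w8.png

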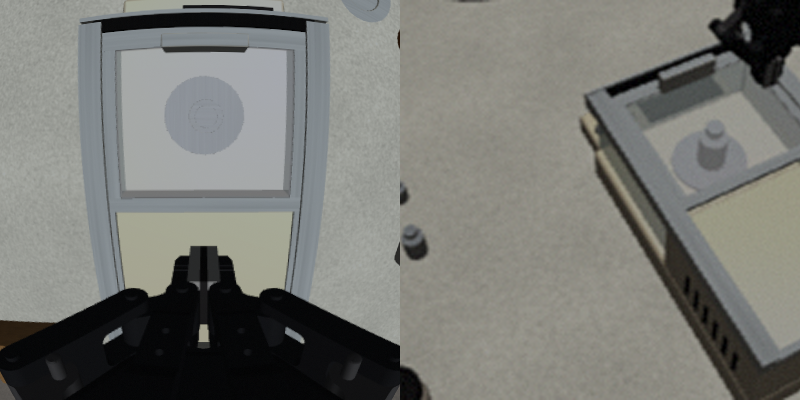

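The door is against the black strip (edge at about row 33, strip rows 20–30). The weight's knob is at (325,114), predicted (324.6,114.6), so it is upright and centred. The robot is clear, so I'm handing in.

```bash
python3 -c "
from station import bot
print(bot.hand_in())"
```

```text
the job is handed in; nothing more can be done
None
```

The job is handed in at about 28.5 s of the 72 s allowed. The largest weight stands released in the middle of the pan, and the top door is shut against the strip.

- **Weight:** I lowered it gently (about 4 N at contact) and let go. In the last wrist picture its knob was within a pixel of where a centred, upright weight should appear.
- **Door:** It slid at about 2.5–3 N. It stopped on the rubber after about 159 mm by my estimate, which fits the 127–167 mm possible. I raised the push to about 11.5 N and held it for about 1.4 s. The force on the strip itself is not measured; allowing for friction, I estimate 9–11 N.
- **Final state:** After I backed off, the pictures showed the door edge still at the strip, and the measured force was only sensor noise (about 0.5 N).
- **Other things on the bench:** I saw none of them moved, but I did not measure them again at the end.

**One mismatch:** the shut fingertips reached only about level with the TCP, not the 22 mm ahead that the interface text gives. My first approach therefore passed over the handle without touching it. The cameras showed this, and I redid it 20 mm lower.

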